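Hang a cap carrier on a swinging pendant hook

TASK

Hang the green cap carrier by the middle of its bar, between the two red collars, on the yellow hook that is swinging from the blue stand. First bring the empty hook to rest with a light, steady touch of the bar or a finger and keep it still for a second, then lower the carrier gently into it until the hook bears it, and only then let go; never knock or press the hook hard or swing it far out. Leave the carrier level and hanging almost still, clear of the table, and everything else on the table alone.

Things in the scene. Friction and masses are not known exactly. Their poses are not given: they have to be found in the camera images.
- hook (a joint): free swing of the hook about its pin, hardly damped: period about 0.7 s, goes on for minutes, up to about 0.4 rad to either side at the start. 0 = plumb; positive = its lower end swung to the stand's -x side (towards the robot). Stops at +-0.9.
- hook_pivot (a point): pivot pin of the yellow hook, fixed on the stand 320 mm above the table; axes of the hook: x along the throat, y along the pin, z up the hook. The hook is an 8 mm thick round bar, about 0.3 kg, J-shaped, opening upwards on the robot's side.
- hook_shank (a point): point on the centre line of the hook's straight shank, 98 mm below the pivot and 13 mm to its +x (the face towards the robot is 4 mm nearer); moves with the hook. The shank runs straight from 40 to 135 mm below the pivot, always 13 mm to +x.
- hook_tip (a point): end of the hook's upturned tip, 20 mm to -x of the pivot-seat line and 122 mm below the pivot (its round end reaches 118 mm); moves with the hook. The throat between tip and shank is 18 mm wide, flaring wider at the top.
- hook_seat (a point): point where the bar's centre line lies when seated in the hook's bottom: 146 mm below the pivot along the hook, moves with the hook
- stand: blue gallows stand fixed to the table, origin under the centre of its 150 x 170 x 12 mm base. A 30 mm square post 357 mm high stands on the origin; a 16 mm wide arm, 336 to 356 mm above the table, runs from it along the stand's -x to the pivot, 150 mm away. Its x points away from the robot, its y along the pin.
- bar_mid (a point): middle of the carrier's top bar (10 mm square, straight along the carrier's y, 210 mm long), 130 mm above the carrier's underside. Two red collars, 20 mm across, 6 mm thick, on the bar at y +-14 mm leave a 22 mm gap for the hook.
- bar_left (a point): grip place on the bar, 75 mm to +y of its middle, bar 10 mm square, free above and on both sides
- bar_right (a point): grip place on the bar, 75 mm to -y of its middle, the same
- carrier: the carrier, 0.24 to 0.38 kg, balanced about its middle, origin at the centre of its underside, y along the bar: a green 70 x 220 x 6 mm plate with three steel caps fixed on it (tops 36 mm up), two uprights at y +-105 mm and the bar between their tops. Held at one end, its free end droops a few mm, more when heavy.
- cap_a: loose steel cap 42 mm across, 30 mm high, bystander, origin under its centre
- cap_b: loose steel cap like cap_a, bystander
- cap_c: loose steel cap like cap_a, bystander
- gauge: dark plug gauge 44 mm across, 74 mm high, standing, bystander
- loupe: black loupe 48 mm across, 46 mm high, bystander
- driver: screwdriver with a red handle lying on the table, bystander

How it is judged:
By the outcome, as a careful person would: the job done as asked, in the order asked, and still so for the second after the job is handed in, with the robot touching nothing.
It also fails if it takes over 72 s, if anything falls off the work surface, if the arm or the gripper's body presses on something with over 40 N, if the wrist force passes 120 N, or if a joint passes its speed limit or range.

ROBOT

A 7-joint arm with a two-finger parallel gripper is mounted at the origin on the work surface. World frame = base frame: x ahead of the robot, y to its left, z up, the work surface at z = 0. Lengths are in m, angles in rad, forces in N, time in s.
With the tool pointing down it reaches from about 0.425 to 0.875 m from the base axis. Payload 4.7 kg.
Tool frame: the origin (TCP) lies midway between the tips of the shut fingers; the grasp point (between the pads) lies 19 mm behind it (env.grip_depth is the distance from the TCP to the grasp point, in m); x points along the fingers, y is the direction in which the jaws open and shut, and the axes are right-handed (so a half turn about x gives the same grasp; the last joint's range is limited). The gripper opens to 85 mm and grips with 20 to 120 N. Pads are 22 mm wide; open, the fingers measure 114 mm over their backs; the gripper's body (76 mm by 85 mm) begins 54 mm behind the grasp point. The pads swing forward as they close: fully open they stand 13 mm farther back than shut.
Start: joints at [-1.109, 0.321, -0.07, 1.45, 0.023, 1.371, -0.057], TCP at [0.281, 0.586, 0.231] pointing down, gripper open.
Joint ranges: [-2.86, 2.86], [-0.3, 2.09], [-1.38, 1.24], [0.06, 2.45], [-1.56, 4.7], [0.09, 2.05], [-2.69, 2.69]. Speed limits (rad/s): [2.57, 2.57, 3.14, 3.14, 3.14, 3.14, 3.14].

INTERFACE

Orientations are given as a rotation vector (axis times angle).
In Python, from station import env, grip, kin, get_image, get_calibration gives the robot as it stands. Calls block until the motion is done:
- env.move_pose(position, orientation): joint-space move of the TCP to a pose.
- env.move_straight(position, rotation=None, velocity=0.15, max_force=None): straight line of the TCP; rotation=None keeps the orientation; velocity is the mean speed in m/s. With max_force (N) it stops when the force on the tool has changed by that much, and returns True; else False.
- env.move_joints(angles): joint-space move.
- grip(opening, squeeze=None): finger opening in m; squeeze is the grip in N (None keeps the last); returns when the fingers have stopped.
- env.hold(seconds).
- kin.solve_ik(position, orientation): joint angles nearest the present ones, or None.
- get_image(name): name is "side" or "top" or "wrist"; returns the picture (384x512x3 uint8, blue, green, red); there is no depth.
- get_calibration(name): a dict with "K" (3x3 intrinsics, pixels), "distortion" ([k1, k2, p1, p2, k3] as OpenCV has them; the pictures are not rectified), "R" (3x3) and "t" (3): a world point X has camera coordinates R X + t. Camera axes: x right, y down, z forward; pixel columns grow to the right and rows downward; lengths in m; the calibration is good to about 2 mm. A picture is of the moment at which its call begins: read the wrist's pose just before it. get_calibration takes no time and is no camera call; for the wrist camera it gives the pose at the moment of the call.
A pose or a line that the arm cannot do raises env.MotionError and nothing moves.
- env.job_done(): hands the job in, once; it reports no verdict.
Readings, each from a call of its own:
- env.get_t(): time.
- env.get_joint_positions(): joint angles.
- env.get_joint_vel(): joint speeds.
- env.get_joint_torque(): joint torques, N m.
- env.get_position(): TCP position.
- env.get_tcp_rot(): TCP orientation.
- env.get_force(): force on the tool from outside, world axes, zero at the start.
- env.get_moment(): the same for the moment, N m.
- env.get_finger_gap(): finger opening in m.
Only numpy, scipy, OpenCV 4.12 (cv2) and the standard library are available. Lean on these libraries where they do the work, as an engineer would, in place of code of your own. Each camera call takes 0.05 s, during which the arm holds its last target. There are 200 camera calls.

## Working session

There is one attempt and no reset: what is moved stays moved. The work goes in short steps, each a Python script; the robot and the scene stay as the last script left them, time stands still between calls to the robot, and variables do not carry over. Pictures are saved under pics/ and viewed, about 8 in all and at most 12, crops included, and the job is handed in when it is done.

```bash
ls; mkdir -p pics
python3 - <<'E'
from station import env, grip, kin, get_image, get_calibration
import cv2, numpy as np
print(env.get_t(), env.get_position(), env.get_tcp_rot(), env.grip_depth, env.get_force())
for n in ("top","side"):
    im=get_image(n); c=get_calibration(n); print(n,{k:np.round(v,4).tolist() for k,v in c.items()})
    cv2.imwrite(f"pics/{n}0.png",cv2.resize(im,(800,600),interpolation=cv2.INTER_CUBIC)); cv2.imwrite(f"pics/{n}0raw.png",im)
E
```

```text
pics
0.0 [0.28124345 0.58539777 0.23020509] [ 0.34964992  1.54245149 -0.35268035] 0.0187 [ 0.48484721 -0.24750157 -0.17074105]
top {'K': [[354.5639, 0.0, 257.6367], [0.0, 354.5639, 193.1076], [0.0, 0.0, 1.0]], 'distortion': [0.0097, 0.0, 0.0, 0.0, 0.0], 'R': [[0.0045, -0.9999, 0.0107], [-0.9974, -0.0053, -0.0721], [0.0721, -0.0103, -0.9973]], 't': [-0.0244, 0.5229, 1.2077]}
side {'K': [[447.2884, 0.0, 256.9261], [0.0, 447.2884, 190.7337], [0.0, 0.0, 1.0]], 'distortion': [-0.0346, 0.0, 0.0, 0.0, 0.0], 'R': [[-0.6803, -0.7327, -0.0157], [-0.4713, 0.4538, -0.7563], [0.5613, -0.5071, -0.6541]], 't': [0.3516, 0.4071, 1.3104]}
```

View pics/top0.png

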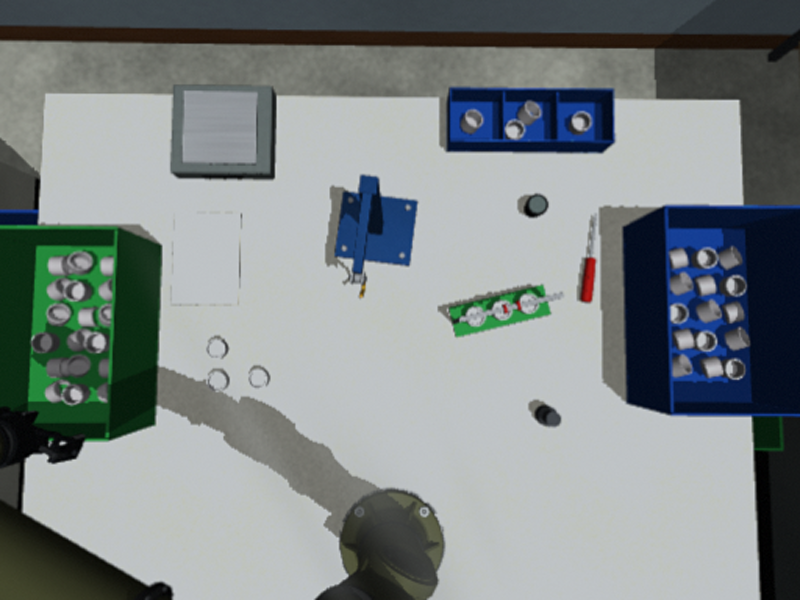

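View pics/side0.png

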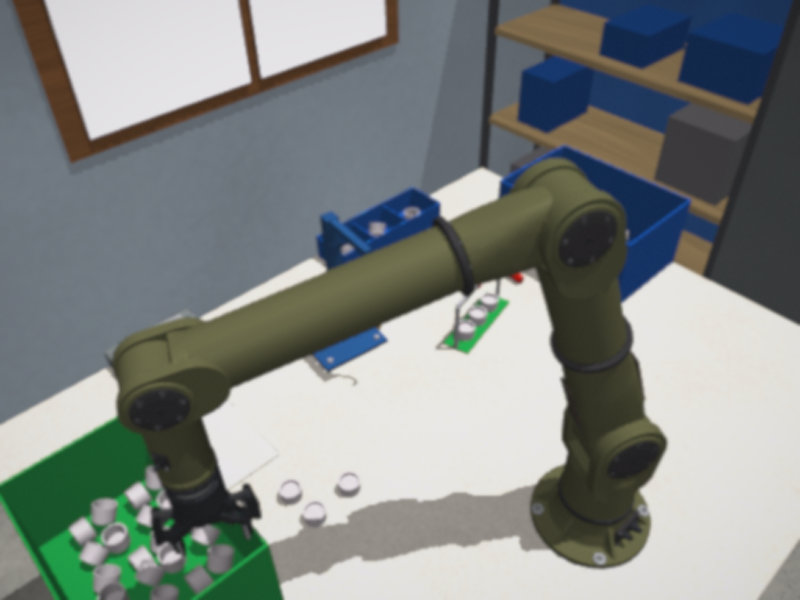

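```bash
cat > h.py <<'E'
from station import env, grip, kin, get_image, get_calibration
import cv2, numpy as np
from scipy.spatial.transform import Rotation as Rn
def ray(c,uv):
    K,d=np.array(c["K"]),np.array(c["distortion"]); R,t=np.array(c["R"]),np.array(c["t"])
    n=cv2.undistortPoints(np.array(uv,float).reshape(-1,1,2),K,d).reshape(-1,2)
    return -R.T@t, np.c_[n,np.ones(len(n))]@R
def onz(c,uv,z):
    o,D=ray(c,uv); return o+D*((z-o[2])/D[:,2])[:,None]
def proj(c,X):
    return cv2.projectPoints(np.array(X,float).reshape(-1,1,3),cv2.Rodrigues(np.array(c["R"]))[0],np.array(c["t"]),np.array(c["K"]),np.array(c["distortion"]))[0].reshape(-1,2)
def down(jaw_yaw, tilt=0., about=0.):
    """tool x down, jaw (tool y) at world yaw; then tilted by a rotation 'tilt' about the jaw axis"""
    y=np.array([np.cos(jaw_yaw),np.sin(jaw_yaw),0]); x=np.array([0,0,-1.])
    return (Rn.from_rotvec(tilt*y)*Rn.from_matrix(np.c_[x,y,np.cross(x,y)])).as_rotvec()
E
python3 - <<'E'
from h import *
c=get_calibration("top"); s=1/1.5625
f=lambda p,z:print(np.round(onz(c,np.array(p)*s,z),3).tolist())
f([(346,190),(417,200),(411,266),(338,258)],.012)
f([(368,177),(358,272)],.35)
f([(360,292)],.2)
f([(491,311),(503,309),(519,306)],.13); f([(456,335),(551,315),(545,287),(450,310)],.006)
f([(537,207),(547,413),(590,280)],.05)
print(Rn.from_rotvec(env.get_tcp_rot()).as_matrix().round(2).tolist())
w=get_calibration("wrist"); R=Rn.from_rotvec(env.get_tcp_rot()).as_matrix()
print("cam in tool",R.T@(-np.array(w["R"]).T@w["t"]-env.get_position()), (np.array(w["R"])@R).round(2), w["K"])
for z in(.13+.3,):
  for jy in (0.2,0.2+np.pi):
    print(jy,kin.solve_ik([0.52,-0.16,.35],down(jy)),kin.solve_ik([0.56,0.04,.48],down(jy)))
E
```

```text
[[0.776, 0.107, 0.012], [0.754, -0.053, 0.012], [0.604, -0.04, 0.012], [0.621, 0.123, 0.012]]
[[0.704, 0.039, 0.35], [0.547, 0.054, 0.35]]
[[0.528, 0.06, 0.2]]
[[0.497, -0.199, 0.13], [0.501, -0.223, 0.13], [0.508, -0.255, 0.13]]
[[0.45, -0.141, 0.006], [0.496, -0.354, 0.006], [0.559, -0.342, 0.006], [0.506, -0.128, 0.006]]
[[0.73, -0.315, 0.05], [0.285, -0.33, 0.05], [0.57, -0.428, 0.05]]
[[-0.0, 0.43, 0.9], [-0.0, 0.9, -0.43], [-1.0, -0.0, 0.0]]
cam in tool [-0.14186578 -0.00029536 -0.06503731] [[ 0.    1.   -0.  ]
 [-0.26  0.    0.97]
 [ 0.97 -0.    0.26]] [[292.99738478   0.         260.33643089]
 [  0.         292.99738478 196.77409174]
 [  0.           0.           1.        ]]
0.2 [ 0.05592612  0.0599576   0.2050442   1.52507387 -0.01220201  1.55781522
  0.46077048] [-0.55946086  0.13882415  0.52125522  1.20070568 -0.07115944  1.81970214
  0.1400724 ]
3.3415926535897933 [-0.73008605  0.0745647   1.050127    1.54684822 -0.06467462  1.5576272
 -2.62190044] None
```

Run:
```python
from h import *
import json
env.move_pose([0.50,0.12,0.45],down(-0.1)); print(env.get_t())
C=[get_calibration("wrist")]; A=[get_image("wrist")]
env.move_pose([0.50,-0.20,0.30],down(0.2)); print(env.get_t())
C.append(get_calibration("wrist")); A.append(get_image("wrist"))
for i in(0,1): cv2.imwrite(f"pics/w{i}.png",cv2.resize(A[i],(800,600),interpolation=cv2.INTER_CUBIC))
json.dump([{k:np.array(v).tolist() for k,v in c.items()} for c in C],open("cal.json","w"))
```

```text
2.1167
3.4917
```

View pics/w0.png

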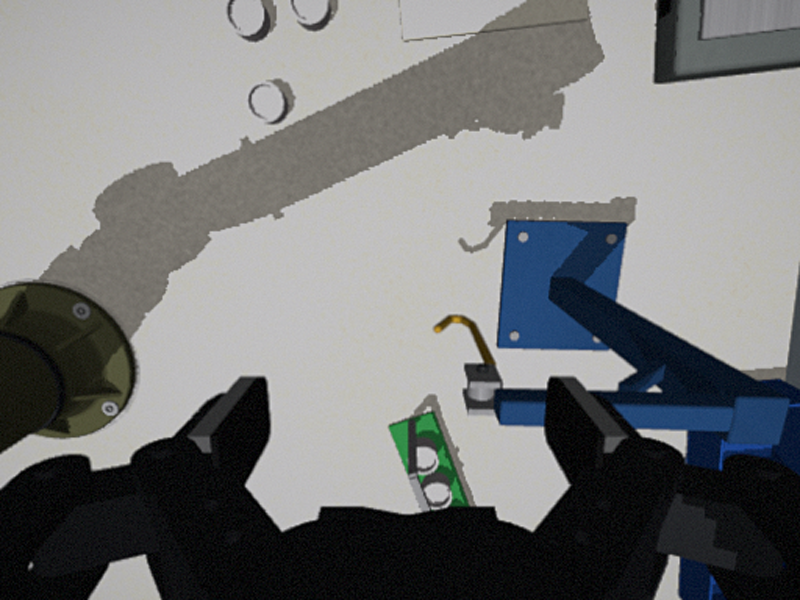

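View pics/w1.png

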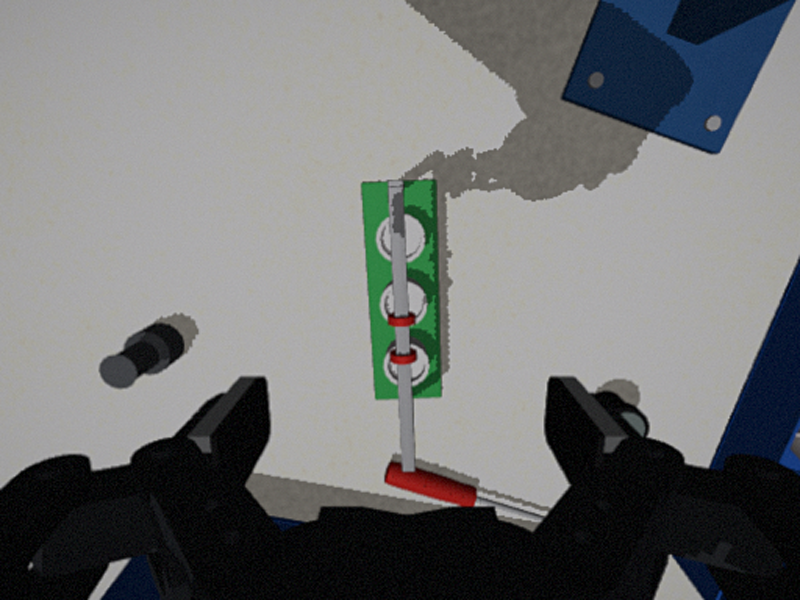

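Run:
```python
from h import *
import json
C=json.load(open("cal.json")); s=1/1.5625
f=lambda n,i,p,z:print(n,np.round(onz(C[i],np.array(p)*s,z),4).tolist())
f("base",0,[(509,220),(627,223),(606,348),(498,347)],.012)
f("armend",0,[(496,389),(497,424)],.356)
f("clevis",0,[(482,392)],.33)
f("bar ends",1,[(396,181),(407,472)],.135); f("collars",1,[(401,321),(403,357)],.14); f("plate",1,[(362,182),(436,180),(441,397),(376,399)],.006)
```

```text
base [[0.627, 0.1315, 0.012], [0.772, 0.1135, 0.012], [0.7489, -0.0496, 0.012], [0.6059, -0.0346, 0.012]]
armend [[0.5445, 0.0721, 0.356], [0.544, 0.0504, 0.356]]
clevis [[0.54, 0.0582, 0.33]]
bar ends [[0.4803, -0.1341, 0.135], [0.5305, -0.3434, 0.135]]
collars [[0.5019, -0.2245, 0.14], [0.5085, -0.2501, 0.14]]
plate [[0.4467, -0.1409, 0.006], [0.5129, -0.1255, 0.006], [0.5652, -0.3366, 0.006], [0.4994, -0.3524, 0.006]]
```

```bash
cat >> h.py <<'E'
TILT=-0.25; PSI=-0.125; PIV=np.array([0.5397,0.0585,0.320])
def tcp_for(grasp,yaw,tilt=TILT):
    r=down(yaw,tilt); return np.array(grasp)+env.grip_depth*Rn.from_rotvec(r).as_matrix()[:,0], r
def bar_pose(mid,yaw,tilt=TILT):
    """TCP pose putting the bar's middle at mid when held at bar_left"""
    return tcp_for(np.array(mid)+.075*np.array([-np.sin(yaw),np.cos(yaw),0]),yaw,tilt)
def hk(x,z,y=0.):
    """hook frame (stand axes at the pivot) -> world"""
    return PIV+np.array([x*np.cos(PSI)-y*np.sin(PSI),x*np.sin(PSI)+y*np.cos(PSI),z])
E
python3 - <<'E'
from h import *
mid=np.array([.5055,-.2385,.130]); Y=.24
for m,y in ((mid,Y),(mid+[0,0,.1],Y),(hk(-.12,-.085),PSI),(hk(0,-.085),PSI),(hk(0,-.146),PSI)):
    p,r=bar_pose(m,y); print(p.round(3),kin.solve_ik(p,r))
p,r=bar_pose(mid+[0,0,.09],Y); env.move_pose(p,r)
p,r=bar_pose(mid,Y); print(env.move_straight(p,r,velocity=.1,max_force=8))
f0=env.get_force(); grip(0.0,90); print(env.get_finger_gap(),env.get_t(),env.get_force()-f0)
env.move_straight(p+[0,0,.03],velocity=.05); env.hold(.3); print("w",env.get_force()-f0,env.get_moment(),env.get_t())
env.move_straight(p+[0,0,.16],velocity=.15)
p,r=bar_pose(hk(-.13,-.04),PSI); env.move_straight(p,r,velocity=.12); env.hold(.3)
print(env.get_t(),env.get_position()-p,env.get_finger_gap())
A=get_image("wrist");cv2.imwrite("pics/w2.png",cv2.resize(A,(800,600),interpolation=cv2.INTER_CUBIC))
A=get_image("side");cv2.imwrite("pics/s2.png",cv2.resize(A[100:300,150:400],(800,640),interpolation=cv2.INTER_CUBIC)[:600])
E
```

```text
[ 0.489 -0.17   0.112] [-0.59391742  0.05774498  0.74183835  2.0518979   0.23468797  0.96488389
  0.25910829]
[ 0.489 -0.17   0.212] [-0.61371901 -0.07271752  0.71291041  1.93313206  0.30490913  1.1944184
  0.23688899]
[0.429 0.143 0.217] [-0.87629519  0.00378905  0.34147004  1.86747932  0.19750742  1.42854536
 -0.70334356]
[0.548 0.128 0.217] [-0.844281    0.24282826  0.50824036  1.63451076  0.10688949  1.40859203
 -0.49025031]
[0.548 0.128 0.156] [-0.84341268  0.29182365  0.51133276  1.70743053  0.08473528  1.29273057
 -0.49518927]
False
0.007734016200343237 5.7833 [-1.87490079  1.84310603  3.2437075 ]
w [-0.47586135  0.01973974 -4.38337013] [ 0.64166116  0.16399232 -0.008921  ] 6.8333
10.9833 [ 2.13073999e-05 -7.67755769e-05  2.58505522e-05] 0.00811895431110617
```

View pics/w2.png

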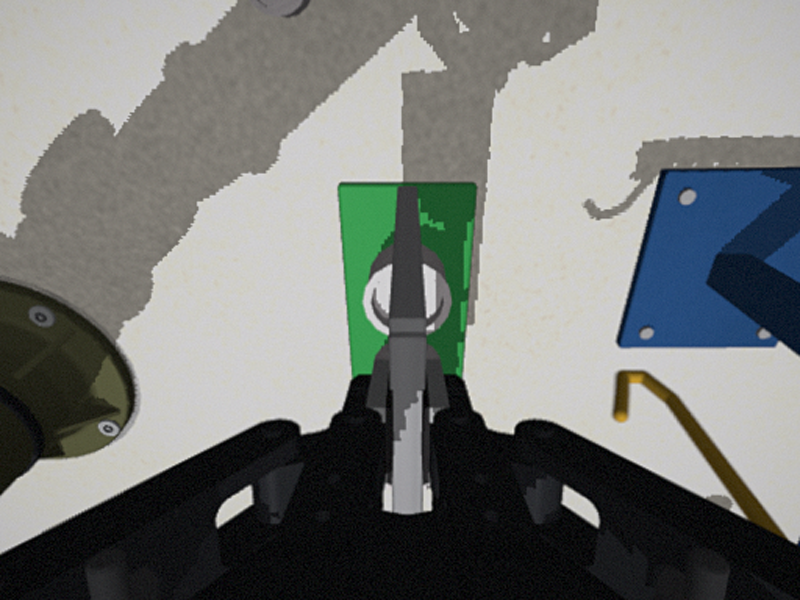

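View pics/s2.png

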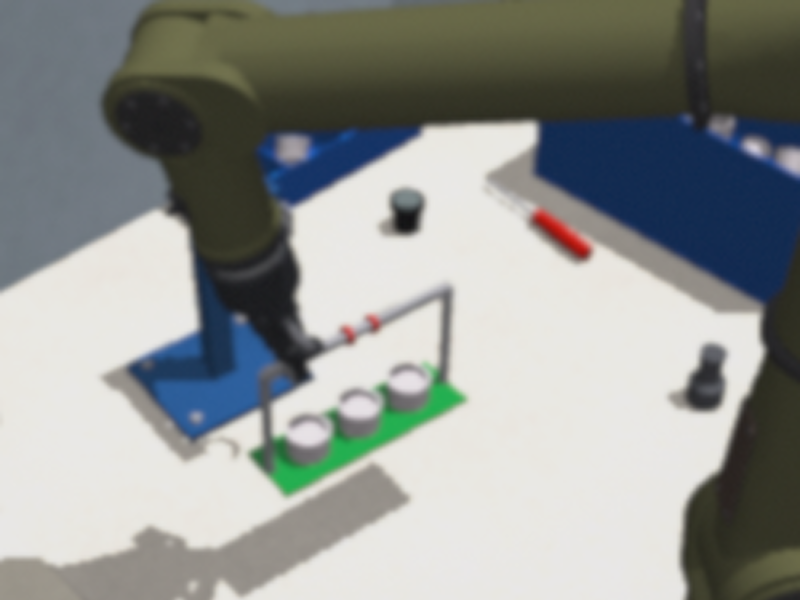

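Run:
```python
from h import *
c=get_calibration("side")
m=hk(-.13,-.04)
for dz in (0,-.005,-.01):
    a=np.array([m+[0,0,dz], hk(-.13,-.04+dz*2.4,-.105), hk(-.13,-.04,.075), hk(-.13,-.04+.75*dz,.014),hk(-.13,-.04+1.2*dz,-.014)])
    print(dz,((proj(c,a)-[150,100])*3.2).round(1).tolist())
A=get_image("top"); c=get_calibration("top")
hsv=cv2.cvtColor(A,cv2.COLOR_BGR2HSV); M=cv2.inRange(hsv,(0,120,80),(8,255,255))|cv2.inRange(hsv,(172,120,80),(180,255,255))
n,l,s,ct=cv2.connectedComponentsWithStats(M); print(s[1:,4].tolist(),ct[1:].round(1).tolist())
print("proj top",proj(c,[hk(-.13,-.04,.014),hk(-.13,-.04,-.014)]))
Z=A[140:240,150:270]; cv2.imwrite("pics/t3.png",cv2.resize(Z,(720,600),interpolation=cv2.INTER_CUBIC))
print("expected pivot in top crop",((proj(c,[PIV+[0,0,.036],hk(.0,.036),hk(.15,.037)])-[150,140])*6).tolist())
```

```text
0 [[356.3, 329.0], [445.2, 284.7], [289.0, 362.6], [344.0, 335.2], [368.5, 322.9]]
-0.005 [[356.3, 333.0], [444.8, 294.1], [289.0, 362.6], [344.0, 338.2], [368.5, 327.7]]
-0.01 [[356.4, 337.0], [444.4, 303.5], [289.0, 362.6], [344.1, 341.2], [368.5, 332.5]]
[183, 11, 13] [[376.2, 179.0], [217.5, 226.7], [227.7, 227.8]]
proj top [[217.59236649 226.78034569]
 [227.88020056 228.12125373]]
expected pivot in top crop [[462.8764810683834, 219.94998565101787], [462.8764810683834, 219.94998565101787], [510.60751423325837, -129.61610594979936]]
```

View pics/t3.png

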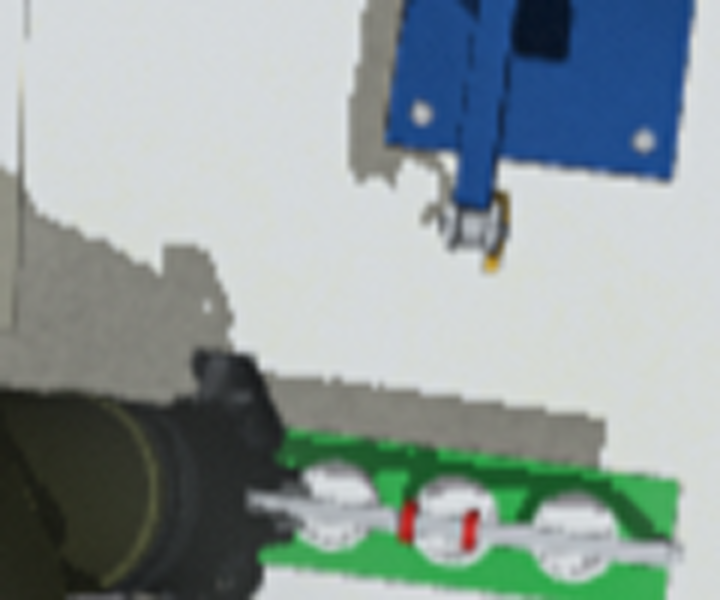

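Run:
```python
from h import *
c=get_calibration("top"); cw=get_calibration("wrist")
u=np.array([-np.sin(PSI),np.cos(PSI)]); ux=np.array([np.cos(PSI),np.sin(PSI)])
for i in range(15):
    A=get_image("top")[160:200,215:250]; h=cv2.cvtColor(A,cv2.COLOR_BGR2HSV); M=cv2.inRange(h,(15,120,70),(35,255,255))
    v,x=np.nonzero(M)
    if len(v)<2: print(i,len(v)); continue
    r=v.max(); q=v>=r-1; X=onz(c,[(x[q].mean()+215,r+160-.5)],.20)[0,:2]-PIV[:2]
    print(i,len(v),r,"tip x,y in hook frame",(X@ux).round(4),(X@u).round(4),env.get_t().__round__(2))
print(env.get_force())
```

```text
0 9 24 tip x,y in hook frame -0.0016 -0.0014 11.18
1 7 25 tip x,y in hook frame -0.0045 -0.0018 11.23
2 12 27 tip x,y in hook frame -0.0104 -0.0021 11.28
3 16 31 tip x,y in hook frame -0.0226 -0.0007 11.33
4 22 34 tip x,y in hook frame -0.0313 -0.0019 11.38
5 29 37 tip x,y in hook frame -0.0404 -0.0007 11.43
6 27 38 tip x,y in hook frame -0.0433 -0.0011 11.48
7 30 39 tip x,y in hook frame -0.0463 -0.001 11.53
8 26 37 tip x,y in hook frame -0.0404 -0.0012 11.58
9 26 35 tip x,y in hook frame -0.0344 -0.0014 11.63
10 16 32 tip x,y in hook frame -0.0254 -0.0016 11.68
11 15 29 tip x,y in hook frame -0.0166 -0.0009 11.73
12 8 26 tip x,y in hook frame -0.0075 -0.0017 11.78
13 5 24 tip x,y in hook frame -0.0016 -0.0014 11.83
14 8 24 tip x,y in hook frame -0.0016 -0.0014 11.88
[ 0.75444521  0.16653143 -3.64345842]
```

```bash
cat >> h.py <<'E'
PIV=PIV+np.array([0.0002,-.0012*1,0]); PIV=PIV
def tip(n=1):
    c=get_calibration("top"); u=np.array([-np.sin(PSI),np.cos(PSI)]); ux=np.array([np.cos(PSI),np.sin(PSI)])
    for i in range(n):
        A=get_image("top")[160:200,215:250]; M=cv2.inRange(cv2.cvtColor(A,cv2.COLOR_BGR2HSV),(15,120,70),(35,255,255))
        v,x=np.nonzero(M)
        if len(v)<2: print("none",len(v)); continue
        r=v.max(); q=v>=r-1; X=onz(c,[(x[q].mean()+215,r+160-.5)],.20)[0,:2]-PIV[:2]
        print(len(v),r,"tip",(X@ux).round(4),(X@u).round(4),round(env.get_t(),2))
def bar(x,z,v,F=None,y=0.):
    p,r=bar_pose(hk(x,z,y),PSI); s=env.move_straight(p,r,velocity=v,max_force=F)
    print("bar",x,z,"stop" if s else "ok",env.get_force().round(2),round(env.get_t(),2)); return s
E
python3 - <<'E'
from h import *
bar(-.075,-.082,.08); bar(-.03,-.082,.04,6)
if not bar(.010,-.082,.008,6):
    env.hold(.8); tip(3); print(env.get_force())
    for n in ("wrist","side"):
        A=get_image(n); cv2.imwrite(f"pics/{n}4.png",cv2.resize(A,(800,600),interpolation=cv2.INTER_CUBIC) if n=="wrist" else cv2.resize(A[100:300,150:400],(750,600),interpolation=cv2.INTER_CUBIC))
E
```

```text
bar -0.075 -0.082 ok [-0.47  0.15 -4.31] 12.9
bar -0.03 -0.082 ok [-0.4  -0.01 -3.58] 14.18
bar 0.01 -0.082 ok [-0.33 -0.08 -2.52] 19.32
10 27 tip -0.0108 -0.0009 20.18
11 27 tip -0.0108 -0.0009 20.23
10 27 tip -0.0108 -0.0009 20.27
[-1.00530753 -0.42193142 -3.11464024]
```

View pics/wrist4.png

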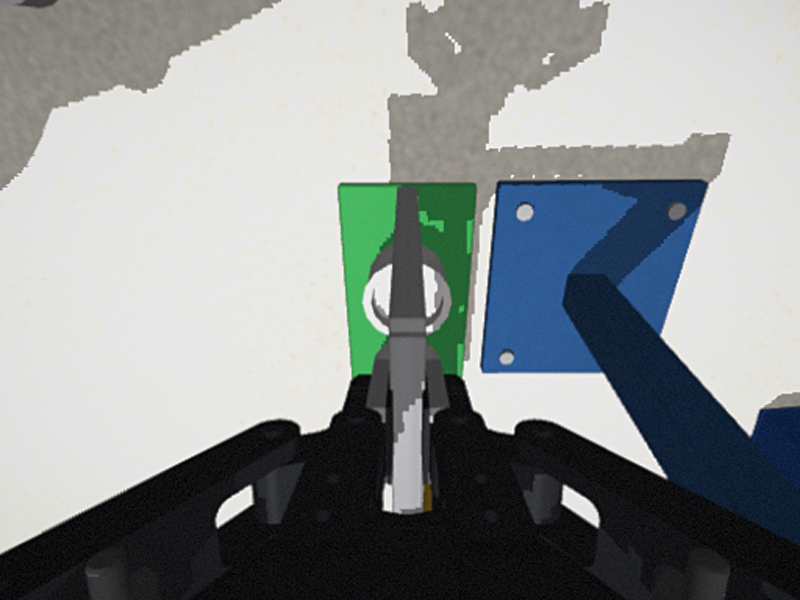

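Run:
```python
from h import *
env.hold(.8)
bar(.004,-.082,.004,6); tip(2); bar(.0,-.082,.003,6); env.hold(.3); tip(14)
A=get_image("wrist"); cv2.imwrite("pics/w5.png",cv2.resize(A[200:384,150:390],(780,598),interpolation=cv2.INTER_CUBIC))
A=get_image("side");cv2.imwrite("pics/s5.png",cv2.resize(A[100:300,150:400],(750,600),interpolation=cv2.INTER_CUBIC))
A=get_image("top");cv2.imwrite("pics/t5.png",cv2.resize(A[150:200,200:260],(720,600),interpolation=cv2.INTER_CUBIC))
```

```text
bar 0.004 -0.082 ok [ 0.47 -0.08 -3.6 ] 22.82
20 30 tip -0.0199 0.0003 22.88
20 30 tip -0.0199 0.0003 22.93
bar 0.0 -0.082 ok [-0.04 -0.85 -3.49] 24.41
17 32 tip -0.0258 0.0 24.76
18 32 tip -0.0258 -0.0005 24.81
18 32 tip -0.0258 -0.0005 24.86
17 32 tip -0.0258 0.0 24.91
17 32 tip -0.0258 0.0 24.96
17 32 tip -0.0258 0.0 25.01
18 32 tip -0.026 0.001 25.06
17 32 tip -0.0258 0.0 25.11
17 32 tip -0.0258 0.0 25.16
17 32 tip -0.0258 0.0 25.21
18 32 tip -0.026 0.001 25.26
18 32 tip -0.026 0.001 25.31
17 32 tip -0.0258 0.0 25.36
17 32 tip -0.0258 0.0 25.41
```

View pics/t5.png

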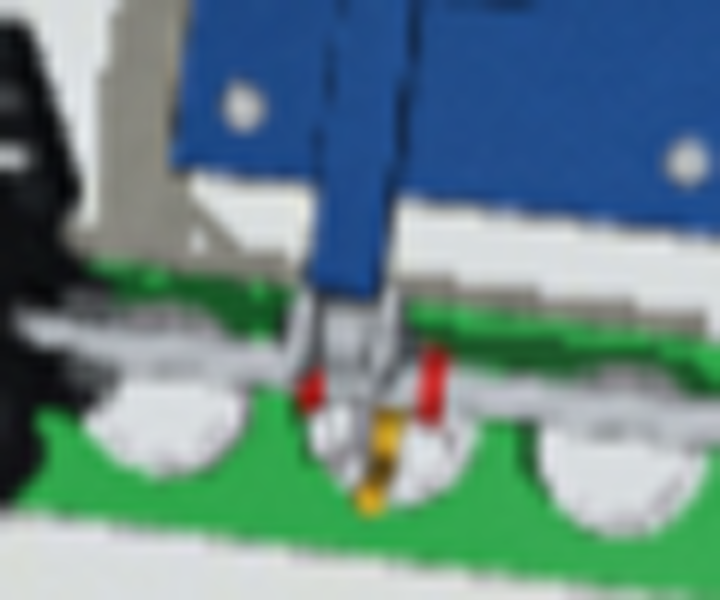

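Run:
```python
from h import *
for x in(-.002,-.004): bar(x,-.082,.003,6); env.hold(.2); tip(8)
A=get_image("wrist"); cv2.imwrite("pics/w6.png",cv2.resize(A[250:340,210:330],(800,600),interpolation=cv2.INTER_CUBIC))
```

```text
bar -0.002 -0.082 ok [ 0.93  0.38 -3.32] 26.38
17 32 tip -0.0258 -0.0005 26.62
17 32 tip -0.0258 -0.0005 26.68
17 32 tip -0.0258 -0.0005 26.73
16 32 tip -0.0258 -0.0005 26.77
16 32 tip -0.0258 -0.0005 26.82
16 32 tip -0.0258 -0.0005 26.88
16 32 tip -0.0258 -0.0005 26.93
16 32 tip -0.0258 -0.0005 26.98
bar -0.004 -0.082 ok [ 0.86 -0.59 -2.55] 27.79
15 32 tip -0.0258 0.0 28.04
15 32 tip -0.0258 0.0 28.09
15 32 tip -0.0258 0.0 28.14
15 32 tip -0.0258 0.0 28.19
15 32 tip -0.0258 0.0 28.24
15 32 tip -0.0258 0.0 28.29
15 32 tip -0.0258 0.0 28.34
15 32 tip -0.0258 0.0 28.39
```

View pics/w6.png

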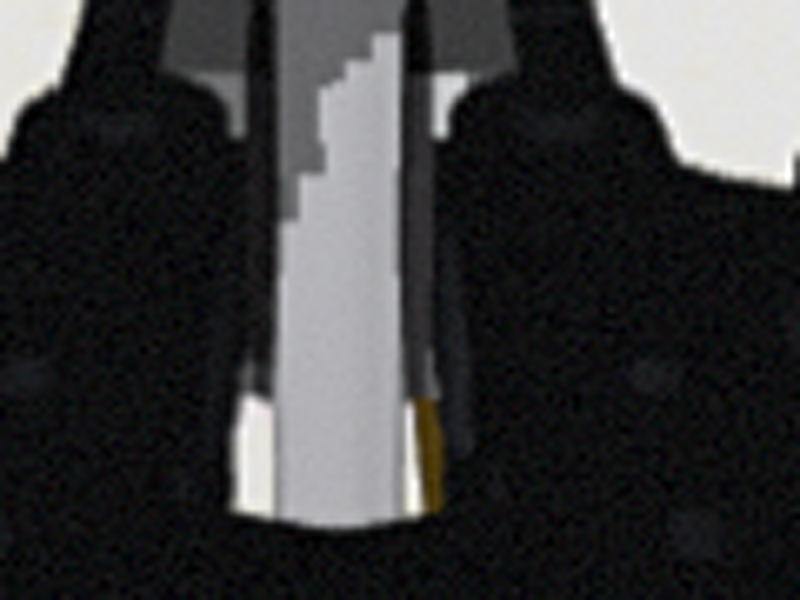

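Run:
```python
from h import *
def favg(n=20):
    F=[]
    for _ in range(n): F.append(env.get_force()); env.hold(.02)
    return np.mean(F,0).round(2)
bar(-.002,-.105,.02,5); env.hold(.2); tip(3); print(favg())
s=bar(-.002,-.138,.015,3); tip(3); print(favg(), env.get_position()-bar_pose(hk(-.002,-.138),PSI)[0])
A=get_image("side");cv2.imwrite("pics/s7.png",cv2.resize(A[100:300,150:400],(750,600),interpolation=cv2.INTER_CUBIC))
A=get_image("top");cv2.imwrite("pics/t7.png",cv2.resize(A[150:200,200:260],(720,600),interpolation=cv2.INTER_CUBIC))
```

```text
bar -0.002 -0.105 ok [ 0.07  0.37 -3.57] 29.75
14 32 tip -0.0258 0.0 30.0
14 32 tip -0.0258 0.0 30.05
14 32 tip -0.0258 0.0 30.1
[-0.1   0.07 -3.49]
bar -0.002 -0.138 ok [-0.34  0.19 -2.83] 32.78
12 30 tip -0.0199 0.0003 32.83
10 30 tip -0.0199 0.0003 32.88
11 30 tip -0.0199 0.0003 32.93
[-0.06  0.15 -3.12] [-1.76270719e-05 -3.33735540e-06 -2.14620463e-05]
```

View pics/t7.png

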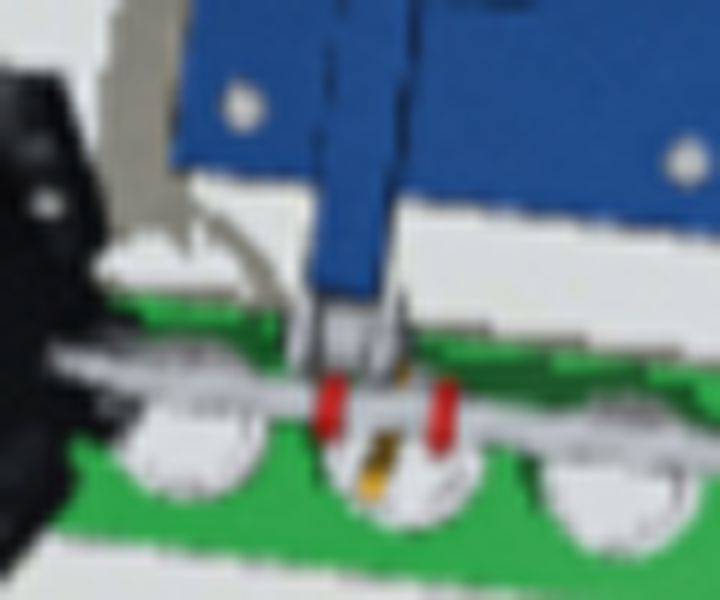

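Run:
```python
from h import *
c=get_calibration("top")
def collars():
    A=get_image("top")[160:200,205:260]; h=cv2.cvtColor(A,cv2.COLOR_BGR2HSV); M=cv2.inRange(h,(0,120,80),(8,255,255))|cv2.inRange(h,(172,120,80),(180,255,255))
    n,l,s,ct=cv2.connectedComponentsWithStats(M); return (ct[1:]+[205,160]).round(1).tolist()
print(collars(), proj(c,[hk(-.002,-.137,.014),hk(-.002,-.137,-.014)]).round(1).tolist())
bar(-.002,-.130,.015,3); tip(2)
for x in (-.004,-.006,-.008): bar(x,-.130,.006,3); env.hold(.1); tip(2)
A=get_image("top");cv2.imwrite("pics/t8.png",cv2.resize(A[150:200,200:260],(720,600),interpolation=cv2.INTER_CUBIC))
```

```text
[[227.1, 183.3], [236.5, 184.3]] [[227.2, 183.5], [236.4, 184.7]]
bar -0.002 -0.13 ok [-0.34 -0.17 -2.73] 34.1
12 32 tip -0.0258 0.0 34.15
11 32 tip -0.0258 0.0 34.2
bar -0.004 -0.13 ok [-1.24 -0.22 -4.01] 34.68
9 31 tip -0.0228 -0.0001 34.83
9 31 tip -0.0228 -0.0001 34.88
bar -0.006 -0.13 ok [ 0.09  0.   -3.58] 35.37
9 31 tip -0.0228 -0.0001 35.52
9 31 tip -0.0228 -0.0001 35.57
bar -0.008 -0.13 ok [-0.7  -0.05 -3.32] 36.05
10 31 tip -0.0228 -0.0001 36.2
10 31 tip -0.0228 -0.0001 36.25
```

Run:
```python
from h import *
def mask():
    A=get_image("top")[180:196,226:240].astype(int); h=cv2.cvtColor(A.astype(np.uint8),cv2.COLOR_BGR2HSV)
    s=""
    for r in range(16):
        s+="".join("R" if (p[0]<8 or p[0]>172) and p[1]>120 else "Y" if 12<p[0]<38 and p[1]>90 else "g" if 45<p[0]<85 and p[1]>90 else "." if p[2]>150 else "-" for p in h[r])+" %d\n"%(180+r)
    print(s)
def favg(n=15):
    F=[]
    for _ in range(n): F.append(env.get_force()); env.hold(.02)
    return np.mean(F,0).round(2)
mask()
for x,z in((-.005,-.130),(-.005,-.136),(-.005,-.140)):
    if bar(x,z,.012,3): break
    env.hold(.1); mask(); print(favg())
```

```text
-----.--gggggg 180
g------Ygggggg 181
YRYg--YY---ggg 182
RR----YY---Ygg 183
RR-..---.-RR-g 184
RR........RR-. 185
RR.......RR... 186
RR.......RR... 187
Y-...YY..RR... 188
-...-YY....... 189
g...YY-....... 190
g...YY........ 191
gg...........g 192
gg...........g 193
gggg........gg 194
ggggg....ggggg 195

bar -0.005 -0.13 ok [ 0.14  0.3  -3.12] 36.75
-----.--gggggg 180
RR---------ggg 181
RRR---YY---Ygg 182
RR...-----RR-g 183
RR........RR-. 184
RR........RR.. 185
RR.......RR... 186
Y-...YY-.RR... 187
g....YY....... 188
g...-YY....... 189
g...YY-....... 190
gg..YY.......g 191
gg..Y........g 192
gggg........gg 193
ggggg.....gggg 194
gggggggggggggg 195

[ 0.09 -0.06 -3.46]
bar -0.005 -0.136 ok [-0.38  0.2  -2.74] 37.8
-----.--gggggg 180
-R-----Y--gggg 181
-RR----Y---Ygg 182
RR...---.-RR-g 183
RR........RR-. 184
RR.......-RR.. 185
RR-.......RR.. 186
-....YY-..R... 187
-....YY....--. 188
g...-YY....... 189
g...YY-....... 190
gg..YY........ 191
gg..Y........g 192
gggg........gg 193
ggggg.....gggg 194
gggggggggggggg 195

[-0.04  0.12 -3.39]
bar -0.005 -0.14 ok [-0.1  -0.36 -3.42] 38.68
-----.--gggggg 180
-R-----Y--gggg 181
-RR---YY--YYgg 182
.RR-------RR-g 183
RR.......-RR-. 184
RR.......-RR.. 185
RR.......-RR.. 186
-R..----..R... 187
g...-YY...R... 188
g...-YY....... 189
g...YY-....... 190
gg..YY........ 191
gg...........g 192
ggg.........gg 193
ggggg......ggg 194
gggggggggggggg 195

[-0.05 -0.34 -3.3 ]
```

Run:
```python
from h import *
def favg(n=15):
    F=[]
    for _ in range(n): F.append(env.get_force()); env.hold(.02)
    return np.mean(F,0).round(2)
print(favg())
for z in(-.143,-.145,-.147,-.149,-.151):
    s=bar(-.0045,z,.006,4); f=favg(); print(f); tip(1)
    if s or f[2]>-1.2: break
```

```text
[ 0.18 -0.05 -3.05]
bar -0.0045 -0.143 ok [ 0.79  0.67 -0.97] 39.99
[-0.02  0.19 -0.15]
10 31 tip -0.0228 -0.0001 40.29
```

Run:
```python
from h import *
env.hold(.2); grip(0.0,20); env.hold(.2); print(env.get_force().round(2))
grip(0.012); env.hold(.2); grip(0.045); env.hold(.3); print(env.get_finger_gap(),env.get_force().round(2),env.get_t())
a=Rn.from_rotvec(env.get_tcp_rot()).as_matrix()[:,0]; p=env.get_position()
print(env.move_straight(p-.09*a,velocity=.05,max_force=4),env.get_t())
A=get_image("side")
q=env.get_position(); env.move_straight(q+[-.0,.12,.06],velocity=.12); print(env.get_t())
for i in range(8): tip(1); env.hold(.05)
A=get_image("side")[90:300,130:400]; B=get_image("top")[150:200,200:260]
cv2.imwrite("pics/f.png",np.vstack([cv2.resize(A,(480,300)),cv2.resize(B,(480,300),interpolation=cv2.INTER_CUBIC)]))
```

```text
[0.83 0.02 1.17]
0.04483686590021945 [-0.05  0.5   0.19] 42.0417
False 43.9917
45.3083
10 30 tip -0.0199 0.0003 45.36
10 30 tip -0.0199 0.0003 45.46
9 30 tip -0.0199 0.0003 45.56
9 30 tip -0.0199 0.0003 45.66
9 30 tip -0.0199 0.0003 45.76
9 30 tip -0.0199 0.0003 45.86
9 30 tip -0.0199 0.0003 45.96
10 30 tip -0.0199 0.0003 46.06
```

View pics/f.png

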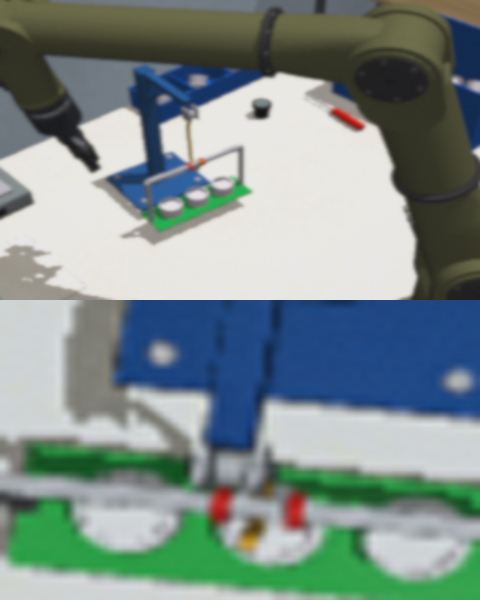

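Run:
```python
from h import *
K=[]
for i in range(14):
    A=get_image("top")[150:260,180:300]; h=cv2.cvtColor(A,cv2.COLOR_BGR2HSV); M=cv2.inRange(h,(45,90,40),(85,255,255))
    v,x=np.nonzero(M); K.append((x.mean(),v.mean()))
K=np.array(K); print(np.ptp(K,axis=0)*2.8,"mm swing p-p (plate centroid)")
c=get_calibration("side"); A=get_image("side"); h=cv2.cvtColor(A,cv2.COLOR_BGR2HSV)
M=cv2.inRange(h,(45,90,40),(85,255,255)); M[:,:130]=0; n,l,s,ct=cv2.connectedComponentsWithStats(M); k=1+s[1:,4].argmax()
pts=np.argwhere(l==k)[:,::-1].astype(np.float32); hull=cv2.approxPolyDP(cv2.convexHull(pts),3,True).reshape(-1,2); print(hull.tolist())
print("level prediction",proj(c,[hk(a,-.276,b) for a,b in((-.037,.11),(-.037,-.11),(.033,-.11),(.033,.11))]).round(1).tolist())
print(env.get_t()); env.job_done()
```

```text
[0.92525253 1.30505051] mm swing p-p (plate centroid)
[[179.0, 383.0], [130.0, 383.0], [130.0, 300.0], [169.0, 346.0]]
level prediction [[219.0, 253.3], [271.8, 225.2], [260.1, 214.1], [208.1, 240.8]]
46.9583
the job is handed in; nothing more can be done
```

The carrier is hanging on the yellow hook by the middle of its bar, between the red collars. The gripper is open and clear, and I handed the job in at 47 s.

- **Stilling the hook:** I gripped the carrier near its left end and brought the bar slowly (8 mm/s) against the swinging hook's shank. The hook lay still against the bar for over a second. I then backed the bar off at 3–4 mm/s, and the empty hook stayed still in about 3 s of pictures.
- **Seating:** On the first way down (at -138 mm) the hook's tip appeared to move about 6 mm, so I raised the bar, shifted it about 3 mm towards the robot and lowered again. At 143 mm below the pivot the wrist's vertical force went from -3.3 N to about 0, meaning the hook carried the weight. Only then did I open the fingers.
- **Last checks:** The final pictures show the bar in the hook between the collars, level by eye and clear of the table. The gauge, driver and base plate looked undisturbed. The plate's centre moved about 1 mm from side to side over 0.7 s.

Some checks were weak or failed:
- **Level check:** The numeric check from the side camera failed because it picked up the green bin instead of the carrier. Level is therefore judged only from the picture.
- **Tip reading:** The hook-tip reading from the top camera is only good to about 3 mm. After release it read about 3 mm off the seated value.
- **Bystanders:** I did not check the three loose caps and the loupe in the last pictures, though the planned path kept well away from them.

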